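Find the microscope objective with the tired nose spring and set it aside for repair

TASK

The four objectives in the rack look alike, but one has a tired spring behind its front end. Find it by pressing the noses straight down with the fingertips, one after another, by about 4 mm each, gently and never hard onto the stop: the tired one resists much less. When it has been felt, lift that one out and seat it upright, fully home, in the well of the wooden repair stand. Leave the other three seated in the rack and the things around them where they are.

Things in the scene. Friction and masses are not known exactly. Their poses are not given: they have to be found in the camera images.
- rack: black plastic rack, a fixed block 75 mm (x) by 275 mm (y) by 30 mm high; origin at the centre of its underside, z up, y along its row of four blind wells, 65 mm apart, 24.6 mm across, 14 mm deep. In each stands one objective, nose up, with 1.3 mm play. Which one is tired changes each time, so their own poses are not given; the rules call them worn, sound1, sound2, sound3 (and worn_nose ...).
- rack_barrels (a point): point over the middle of the rack, halfway up the barrels, 17.5 mm above the rack's top; axes as the rack. All four objectives look the same: metal, 61 mm tall, 180 g give or take 30 percent. A shank 22 mm across and 10 mm long with a chamfered foot goes into the well; the shoulder above it rests on the rack's top; from it rises a round barrel, 30 mm across, 35 mm high: grip there.
- rack_noses (a point): point over the middle of the rack level with the flat ends of the noses, 51 mm above its top. Above the barrel is a taper 8 mm high, then the nose, 15 mm across, standing out 8 mm; it is sprung and goes down 6 mm to a hard stop. A sound nose takes about 4 N to start and 9 N at 4 mm, the tired one about 1 N to start and 3 N at 4 mm. Over 18 N harms a nose.
- rack_hole0 (a point): centre of the mouth of well 0 of the rack, on its top face, 97.5 mm from the middle on the -y side; z up
- rack_hole1 (a point): centre of the mouth of well 1 of the rack, on its top face, 32.5 mm from the middle on the -y side; z up
- rack_hole2 (a point): centre of the mouth of well 2 of the rack, on its top face, 32.5 mm from the middle on the +y side; z up
- rack_hole3 (a point): centre of the mouth of well 3 of the rack, on its top face, 97.5 mm from the middle on the +y side; z up
- stand: light wooden repair stand, a block 85 mm by 85 mm by 22 mm high, fixed; origin at the centre of its underside; it has one well in its middle, like those of the rack: 24.6 mm across, 14 mm deep, chamfered 1.5 mm at the mouth. An objective is fully home when its shoulder lies on the stand's top face.
- stand_hole0 (a point): centre of the mouth of the stand's well, on its top face, 22 mm above the table; z up
- petri: closed clear petri dish with yellow agar, 94 mm across, 16 mm high, loose; origin at the centre of its underside. Not to be disturbed.
- oil_bottle: small amber bottle with a black cap, 36 mm across, 70 mm high, loose; origin at the centre of its underside. Not to be disturbed.
- slide_box: grey and white slide box, 86 mm by 101 mm by 34 mm high, loose; origin at the centre of its underside. Not to be disturbed.
There are look-alikes about, which are no part of the job. Leave any blue look-alike of the stand alone.

How it is judged:
By the outcome, as a careful person would: the job done as asked, in the order asked, and still so for the second after the job is handed in, with the robot touching nothing.
It also fails if it takes over 64 s, if anything falls off the work surface, if the arm or the gripper's body presses on something with over 40 N, if the wrist force passes 120 N, or if a joint passes its speed limit or range.

ROBOT

A 6-joint arm with a two-finger parallel gripper is mounted at the origin on the work surface. World frame = base frame: x ahead of the robot, y to its left, z up, the work surface at z = 0. Lengths are in m, angles in rad, forces in N, time in s.
With the tool pointing down it reaches from about 0.375 to 0.9 m from the base axis. Payload 3.1 kg.
Tool frame: the origin (TCP) lies at the very end of the fingers, on their centre line; the grasp point (between the pads) lies robot.tcp_to_grasp behind it (robot.tcp_to_grasp is the distance from the TCP to the grasp point, in m); x points along the fingers, z is the direction in which the jaws open and shut, and the axes are right-handed (so a half turn about x gives the same grasp; the last joint's range is limited). The gripper opens to 87 mm and grips with 3 to 60 N. Pads are 19 mm wide; open, the fingers measure 117 mm over their backs; the gripper's body (75 mm by 190 mm) begins 51 mm behind the grasp point.
Start: joints at [-1.47, 0.527, 1.433, -0, 1.181, -0.178], TCP at [0.173, -0.601, 0.223] pointing down, gripper open.
Joint ranges: [-3.08, 3.08], [-0.75, 2.2], [0.22, 2.44], [-1.43, 4.57], [0, 2.65], [-2.85, 2.85]. Speed limits (rad/s): [2.79, 2.79, 3.14, 3.14, 3.14, 3.14].

INTERFACE

Orientations are given as [roll, pitch, yaw] about the fixed x, y, z axes, in that order (R = Rz(yaw) Ry(pitch) Rx(roll)).
In Python, from rig import robot, vision gives the robot as it stands.
- The arm moves only by the shell command python3 -m creep 'ROWS' [FORCE]. ROWS is JSON, a list that holds one entry, the list of rows, each a list of 7 numbers: the opening, from 0 (shut) to 1 (fully open), then the shift along the tool's x, y, z in cm, then the turn, a rotation vector about the tool's x, y, z in rad. A call has exactly 8 rows; each row shifts and turns the commanded pose from where the row before left it, along the tool's axes as they then stand; what a row does not reach is not made up. A row lasts 1/8 s, in which the tool goes at most 62.5 mm and 10.7 degrees, less where a joint would pass 70% of its speed; a pose out of reach is approached as far as the arm can. A call with a gripper value outside its range is refused whole. The fingers move at their own pace and stop on an object; FORCE is the grip in N (left out, the last holds). Time passes only in rows, so rows that do not move let the fingers close, or fill a call up. It gives the time, the measured TCP pose, the force and the opening at its end, in the units of the state.
- robot.sense(): the state, without advancing time (a new reading comes with each control period).
- vision.snapshot(name): name is "scene" or "side" or "wrist"; returns the picture (420x560x3 uint8, red, green, blue); there is no depth.
- vision.get_calibration(name): a dict with "fx", "fy", "cx", "cy" (pixels), "R" (3x3) and "t" (3): a world point X has camera coordinates R X + t. Camera axes: x right, y down, z forward; pixel columns grow to the right and rows downward; lengths in m; the calibration is good to about 2 mm. A picture is of the moment at which its call begins: read the wrist's pose just before it. get_calibration takes no time and is no camera call; for the wrist camera it gives the pose at the moment of the call.
- robot.hand_in(): hands the job in, once; it reports no verdict.
The state is a dict: "time_s": time; "qpos": joint angles; "dq": joint speeds; "joint_efforts": joint torques, N m; "position": TCP position; "orientation": TCP orientation; "contact_force": force on the tool from outside, world axes, zero at the start; "ft_torque": the same for the moment, N m; "gripper_width": opening from 0.0 (shut) to 1.0 (fully open).
Only numpy, scipy, OpenCV 4.12 (cv2) and the standard library are available. Lean on these libraries where they do the work, as an engineer would, in place of code of your own. Each camera call takes 0.05 s, during which the arm holds its last target. There are 200 camera calls.

## Working session

There is one attempt and no reset: what is moved stays moved. The work goes in short steps, Python scripts to look and compute and a shell command to move; the robot and the scene stay as the last step left them, time stands still between calls to the robot, and variables do not carry over. Pictures are saved under pics/ and viewed, about 8 in all and at most 12, crops included, and the job is handed in when it is done.

```bash
mkdir -p pics; ls; python3 - <<'E'
from rig import robot, vision
import cv2, json
s=robot.sense(); print(s, robot.tcp_to_grasp)
a=vision.snapshot("scene"); b=vision.snapshot("side")
for n,i in(("scene",a),("side",b)):
    cv2.imwrite(f"pics/{n}0.png",i[:,:,::-1]); print(n,vision.get_calibration(n))
E
```

```text
pics
{'time_s': 0.0, 'qpos': array([-1.46947750e+00,  5.28454184e-01,  1.43390269e+00,  7.04225993e-06,
        1.18133987e+00, -1.78505300e-01]), 'dq': array([-0.00156854, -0.00036588, -0.00143302,  0.00204451, -0.00069067,
       -0.00017627]), 'joint_efforts': array([ 1.27501571e-04, -4.40043247e+01, -1.76593262e+01,  6.34314143e-02,
        5.82387589e-02, -1.71334655e-04]), 'position': array([ 0.17257012, -0.5999583 ,  0.22157884]), 'orientation': array([2.95999374, 1.56869223, 1.66901886]), 'contact_force': array([0.52257643, 0.10707097, 1.0831344 ]), 'ft_torque': array([ 0.02691454, -0.01638822, -0.04484889]), 'gripper_width': 0.9995267613436352} 0.0187
scene {'fx': 435.50512410794363, 'fy': 435.50512410794363, 'cx': 277.47277131249314, 'cy': 210.48380000177522, 'R': array([[-0.18483544,  0.98275858,  0.004629  ],
       [ 0.80511672,  0.15412262, -0.57274189],
       [-0.56358045, -0.10213611, -0.81972269]]), 't': array([ 0.06842298, -0.40537628,  1.60197831])}
side {'fx': 379.0439824062418, 'fy': 379.0439824062418, 'cx': 274.0918813021028, 'cy': 211.19944285125973, 'R': array([[-0.92018843, -0.39129696,  0.01182978],
       [-0.21747337,  0.48582475, -0.84656934],
       [ 0.32551281, -0.78157597, -0.53214698]]), 't': array([0.515184  , 0.14928714, 0.76579786])}
```

View pics/scene0.png

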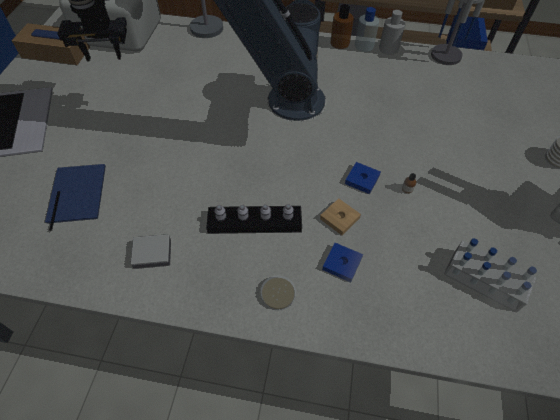

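View pics/side0.png

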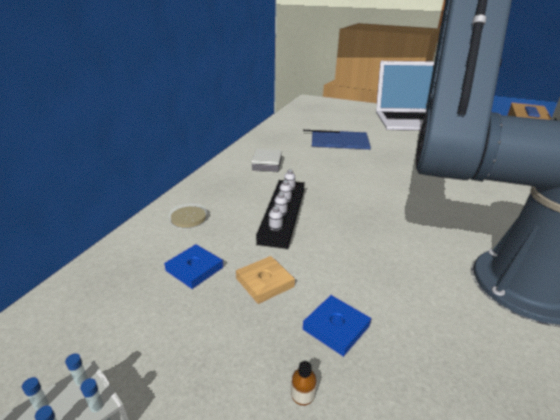

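The scene view shows the rack at about (255,219), with its noses at about (220,211), (243,211), (266,211) and (288,210). The wooden stand's hole is at about (341,215), and the blue decoys are at (363,177) and (342,261). In the side view the stand's hole is at about (265,275).

```bash
cat > h.py <<'E'
from rig import robot, vision
import numpy as np, cv2
from scipy.spatial.transform import Rotation as Ro
def ray(c,uv,z):
    d=np.array([(uv[0]-c["cx"])/c["fx"],(uv[1]-c["cy"])/c["fy"],1.])
    R=np.array(c["R"]);o=-R.T@c["t"];w=R.T@d
    return o+w*(z-o[2])/w[2]
def proj(c,X):
    p=np.array(c["R"])@np.array(X)+c["t"]; return np.array([c["fx"]*p[0]/p[2]+c["cx"],c["fy"]*p[1]/p[2]+c["cy"]])
def tool(s=None):
    s=s or robot.sense(); return s["position"],Ro.from_euler("xyz",s["orientation"])
def delta(target,s=None):  # world target -> tool-axis shift in cm
    p,R=tool(s); return np.round(R.inv().apply(np.array(target)-p)*100,2)
E
python3 - <<'E'
from h import *
c=vision.get_calibration("scene"); im=cv2.imread("pics/scene0.png"); hsv=cv2.cvtColor(im,cv2.COLOR_BGR2HSV)
d=vision.get_calibration("side"); si=cv2.imread("pics/side0.png"); hs=cv2.cvtColor(si,cv2.COLOR_BGR2HSV)
for n,cc,h,roi in(("scene",c,hsv,(315,190,370,240)),("side",d,hs,(225,250,305,305))):
    m=cv2.inRange(h,(8,70,80),(25,255,255)); k=np.zeros_like(m);x0,y0,x1,y1=roi;k[y0:y1,x0:x1]=m[y0:y1,x0:x1]
    ct=max(cv2.findContours(k,cv2.RETR_EXTERNAL,cv2.CHAIN_APPROX_NONE)[0],key=cv2.contourArea)
    hull=cv2.convexHull(ct)
    pts=[ray(cc,p[0],.022)[:2] for p in hull]
    r=cv2.minAreaRect(np.array(pts,np.float32)*1000); print(n,"stand",r)
print("holes",ray(c,(341,215),.022),ray(d,(265,275),.022))
for uv in[(220,209),(243,209),(266,209),(288,208)]: print("nose",ray(c,uv,.081))
m=cv2.inRange(im,(0,0,0),(45,45,45));k=np.zeros_like(m);k[200:240,200:310]=m[200:240,200:310]
ct=max(cv2.findContours(k,cv2.RETR_EXTERNAL,cv2.CHAIN_APPROX_NONE)[0],key=cv2.contourArea)
r=cv2.minAreaRect(np.array([ray(c,p[0],.03)[:2] for p in cv2.convexHull(ct)],np.float32)*1000);print("rack",r)
p,R=tool();print("tool axes\n",R.as_matrix().round(3))
w=vision.get_calibration("wrist");Rw=np.array(w["R"]);o=-Rw.T@w["t"]
print("cam in tool",R.inv().apply(o-p).round(4),"\n",(Rw@R.as_matrix()).round(3),w["fx"],w["cx"],w["cy"])
# Petri, box, bottle positions roughly
for n,uv,z in(("petri",(277,292),.016),("box",(151,249),.034),("bottle",(410,184),.035)):print(n,ray(c,uv,z))
E
```

```text
scene stand ((494.7192687988281, 211.9346923828125), (90.06616973876953, 87.73104858398438), 57.032371520996094)
side stand ((487.99371337890625, 217.34219360351562), (95.7061996459961, 102.34664916992188), 57.06484603881836)
holes [0.49475146 0.21380068 0.022     ] [0.49031073 0.21017778 0.022     ]
nose [ 0.57987614 -0.12497508  0.081     ]
nose [ 0.56775063 -0.06164105  0.081     ]
nose [0.55561788 0.00173083 0.081     ]
nose [0.54061771 0.06179409 0.081     ]
rack ((561.8457641601562, -34.01188659667969), (90.96334838867188, 274.05572509765625), 11.667158126831055)
tool axes
 [[-0.     0.961  0.276]
 [ 0.002  0.276 -0.961]
 [-1.     0.    -0.002]]
cam in tool [-0.1623  0.08    0.0008] 
 [[ 0.001  0.     1.   ]
 [-0.294 -0.956  0.001]
 [ 0.956 -0.294 -0.   ]] 358.7233193474773 277.42712426679816 206.99755623096738
petri [0.76785506 0.07344925 0.016     ]
box [ 0.71511516 -0.29009594  0.034     ]
bottle [0.34926204 0.40917186 0.035     ]
```

```bash
python3 -m creep '[[[0,0,3.34,-2.88,-0.0935,0,0],[0,0,3.6,-2.55,-0.0935,0,0],[0,0,3.82,-2.2,-0.0935,0,0],[0,0,4.01,-1.84,-0.0935,0,0],[0,0,4.16,-1.46,-0.0935,0,0],[0,0,4.28,-1.06,-0.0935,0,0],[0,0,4.36,-0.65,-0.0935,0,0],[0,0,4.4,-0.25,-0.0935,0,0]]]' 20
python3 -m creep '[[[0,0,4.41,0.17,-0.0935,0,0],[0,0,4.37,0.58,-0.0935,0,0],[0,0,4.3,0.98,-0.0935,0,0],[0,0,4.19,1.38,-0.0935,0,0],[0,0,4.04,1.77,-0.0935,0,0],[0,0,3.86,2.14,-0.0935,0,0],[0,0,3.64,2.49,-0.0935,0,0],[0,0,3.39,2.82,-0.0935,0,0]]]'
python3 - <<'E'
from h import *
c=vision.get_calibration("wrist"); a=vision.snapshot("wrist"); cv2.imwrite("pics/w1.png",a[:,:,::-1])
s=robot.sense();print(s["time_s"],s["position"],s["qpos"],s["contact_force"]); print(tool(s)[1].as_matrix().round(3))
np.save("w1.npy",c,allow_pickle=True)
E
```

```text
time_s: 1.1
position: [0.3666, -0.3043, 0.2223]
orientation: [2.521, 1.57, 1.981]
contact_force: [0.3, 0.6, -0.7]
gripper_width: 0.17
time_s: 2.1
position: [0.5603, -0.0094, 0.2222]
orientation: [2.908, 1.57, 3.117]
contact_force: [0.5, -0.7, -0.0]
gripper_width: 0.006
2.15 [ 0.56331958 -0.00527214  0.22242682] [-0.21004601  0.44314582  1.5922705   0.00476225  1.10335644 -0.42466959] [3.13948676 2.58715085 0.61792412]
[[ 0.004 -0.211  0.978]
 [ 0.004  0.978  0.211]
 [-1.     0.003  0.004]]
```

View pics/w1.png

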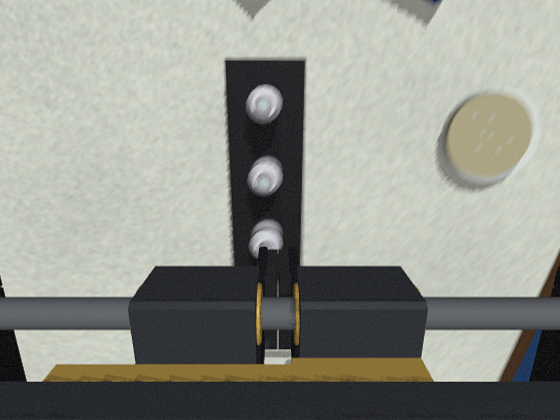

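The wrist view shows the rack's +y end at rows 60 and below, columns 226–305. Nose ends are at about (264,103), (266,180) and (266,243). The stand lies just above the frame. I'll retake it with the arm settled and enlarge it.

```bash
python3 - <<'E'
from h import *
c=vision.get_calibration("wrist"); a=vision.snapshot("wrist"); np.save("w1.npy",c,allow_pickle=True)
cv2.imwrite("pics/w2.png",a[:,:,::-1])
cv2.imwrite("pics/w2c.png",cv2.resize(a[55:255,215:315,::-1],None,fx=3,fy=3,interpolation=cv2.INTER_CUBIC)[:600])
s=robot.sense();print(s["time_s"],s["position"],s["contact_force"])
im=a[:,:,::-1]; g=cv2.cvtColor(im,cv2.COLOR_BGR2GRAY)
m=(g<70).astype(np.uint8)*255; 
# rack side edges by row
for r in(70,80,90,130,140,150,200,210): 
    x=np.where(m[r,200:330])[0]+200; print(r,x.min(),x.max(),end="; ")
    print(ray(c,(x.min(),r),.03)[:2].round(4),ray(c,(x.max()+1,r),.03)[:2].round(4))
for k in(240,260,280,290): 
    y=np.where(m[40:90,k])[0]+40; print("end",k,y.min(),ray(c,(k,y.min()),.03)[:2].round(4))
E
```

```text
2.2 [ 0.56170592 -0.00752705  0.22225989] [-1.33304739 -0.08704606 -0.24348791]
70 219 298; [0.4881 0.0854] [0.5605 0.1011]
80 219 298; [0.4895 0.0768] [0.5625 0.0925]
90 220 298; [0.4919 0.0682] [0.5645 0.0839]
130 221 297; [0.499 0.032] [0.572  0.0477]
140 221 297; [0.5006 0.0225] [0.5742 0.0384]
150 222 296; [0.5032 0.0131] [0.5755 0.0287]
200 224 295; [ 0.5137 -0.037 ] [ 0.5861 -0.0215]
210 224 295; [ 0.5156 -0.0477] [ 0.5885 -0.032 ]
end 240 66 [0.5065 0.0929]
end 260 66 [0.5245 0.0968]
end 280 66 [0.5426 0.1007]
end 290 66 [0.5516 0.1027]
```

View pics/w2c.png

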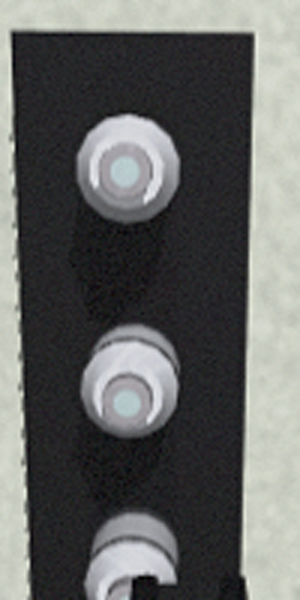

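```bash
python3 - <<'E'
from h import *
c=np.load("w1.npy",allow_pickle=True).item()
p,R=tool(); Rw=np.array(c["R"]);print("cam in tool",R.inv().apply(-Rw.T@c["t"]-p).round(4), p)
n3=ray(c,(256.7,112.3),.081);n2=ray(c,(257.3,189),.081);print(n3,n2,np.linalg.norm(n3-n2))
s=vision.get_calibration("scene"); print(proj(s,n3),proj(s,n2)); d=vision.get_calibration("side");print(proj(d,n3),proj(d,n2))
import time
for i in range(3):
    c=vision.get_calibration("wrist"); a=vision.snapshot("wrist"); st=robot.sense()
    Rw=np.array(c["R"]);g=a[...,1]
    x=np.where(g[100,200:330]<70)[0]+200;y=np.where(g[40:90,270]<70)[0]+40
    u=((x.min()+x.max()+1)/2,100);print(st["time_s"],st["position"],(-Rw.T@c["t"]).round(4),u,ray(c,u,.03)[:2],y.min(),ray(c,(270,y.min()),.03)[:2])
cv2.imwrite("pics/w3.png",a[:,:,::-1]);np.save("w3.npy",c,allow_pickle=True)
E
```

```text
cam in tool [-0.1626  0.0817  0.0005] [ 0.56170592 -0.00752705  0.22225989]
[0.53179186 0.05796736 0.081     ] [ 0.54491115 -0.00540475  0.081     ] 0.06471583369078665
[287.20008646 205.28594692] [264.27949327 205.5639279 ]
[275.92407301 208.18062992] [281.14892273 194.25933401]
2.25 [ 0.56033469 -0.00911491  0.22206314] [0.5438 0.0704 0.3846] (np.float64(261.5), 100) [0.52996075 0.06497304] 64 [0.53138121 0.09777975]
2.3 [ 0.55954128 -0.01013371  0.2220027 ] [0.5429 0.0691 0.3843] (np.float64(263.5), 100) [0.53023878 0.06361911] 62 [0.52952648 0.09768652]
2.35 [ 0.55918205 -0.01084051  0.22204542] [0.5424 0.0681 0.3843] (np.float64(265.0), 100) [0.53080953 0.06286701] 61 [0.52859634 0.09747638]
```

```bash
python3 -m creep '[[[0,0,3,0,0,0,0],[0,0,3.5,0,0,0,0],[0,0,2,0,0,0,0],[0,0,1.5,0,0,0,0],[0,0,0,0,0,0,0],[0,0,0,0,0,0,0],[0,0,0,0,0,0,0],[0,0,0,0,0,0,0]]]'
python3 - <<'E'
from h import *
for i in range(2):
    c=vision.get_calibration("wrist"); a=vision.snapshot("wrist"); s=robot.sense();print(s["time_s"],s["position"])
np.save("w4.npy",c,allow_pickle=True);cv2.imwrite("pics/w4.png",a[:,:,::-1]);print(s["contact_force"])
E
```

```text
time_s: 3.35
position: [0.5397, 0.0865, 0.2225]
orientation: [-2.158, 1.571, -1.954]
contact_force: [0.6, -0.1, 0.1]
gripper_width: 0.005
3.4 [0.53969106 0.08662923 0.2225032 ]
3.45 [0.53968141 0.08672952 0.22249898]
[-0.80606419  0.10939347  0.50812842]
```

View pics/w4.png

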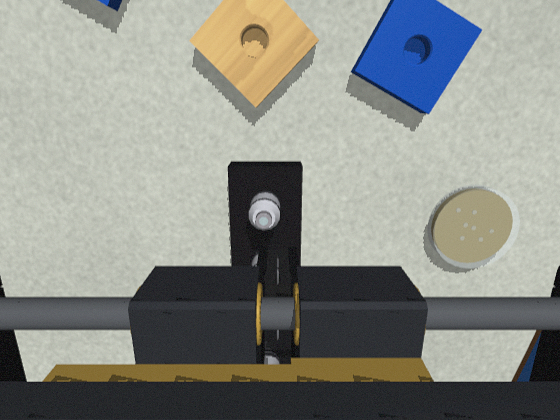

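Nose 3 is at about (264,219), the rack's end edge at row 162 (columns 229–302), the stand's hole at about (255,40), and the stand's corners at (192,41), (317,41) and (254,107).

```bash
python3 - <<'E'
from h import *
c=np.load("w4.npy",allow_pickle=True).item(); im=cv2.imread("pics/w4.png"); g=im[...,1].astype(int)
L=[];Rr=[]
for r in range(168,235,3):
    x=np.where(g[r,205:330]<70)[0]+205; L.append(ray(c,(x.min(),r),.03)[:2]);Rr.append(ray(c,(x.max()+1,r),.03)[:2])
L=np.array(L);Rr=np.array(Rr);d=Rr-L;M=(L+Rr)/2
print("width",np.median(np.linalg.norm(d,axis=1)))
v=np.polyfit(M[:,1],M[:,0],1);yaw=np.degrees(np.arctan(-v[0]));print("yaw",yaw)
E=np.array([ray(c,(k,40+120+0*k+np.where(g[160-0:200,k]<70)[0].min()-0),.03)[:2] for k in range(235,298,6)])
e=np.polyfit(E[:,0],E[:,1],1);print("end yaw",np.degrees(np.arctan(e[0])))
ym=(e[0]*v[1]+e[1])/(1-e[0]*v[0]);end=np.array([np.polyval(v,ym),ym]);print("end mid",end)
th=np.radians((yaw+np.degrees(np.arctan(e[0])))/2);u=np.array([-np.sin(th),np.cos(th)])
cen=end-.1375*u;print("rack centre",cen,"yaw",np.degrees(th))
for k,o in enumerate((-.0975,-.0325,.0325,.0975)):print(k,cen+o*u)
cr=im[195:240,240:290];cv2.imwrite("pics/c5.png",np.hstack([cv2.resize(cr,(600,540),interpolation=cv2.INTER_CUBIC)]))
# stand top
hsv=cv2.cvtColor(im,cv2.COLOR_BGR2HSV);m=cv2.inRange(hsv,(8,60,130),(25,255,255));m[130:]=0;m[:,:180]=0;m[:,330:]=0
ct=max(cv2.findContours(m,cv2.RETR_EXTERNAL,cv2.CHAIN_APPROX_NONE)[0],key=cv2.contourArea)
P=np.array([ray(c,p[0],.022)[:2] for p in ct if p[0][1]>1],np.float32)
h=np.zeros_like(m);cv2.drawContours(h,[ct],-1,255,-1);hh=cv2.bitwise_and(h,255-m)
cs=sorted(cv2.findContours(hh,cv2.RETR_EXTERNAL,cv2.CHAIN_APPROX_NONE)[0],key=cv2.contourArea)[-3:]
print([(cv2.boundingRect(q),cv2.contourArea(q)) for q in cs])
for uv in((192,41),(317,41),(254,107),(255,40)):print(uv,ray(c,uv,.022)[:2].round(4))
sc=vision.get_calibration("side"); sc2=vision.get_calibration("scene")
n=cen+.0975*u;print("nose3 proj",proj(c,[*n,.081]),proj(sc2,[*n,.081]),"cam",ray(c,(264,219),.081))
cv2.imwrite("pics/c6.png",np.hstack([cv2.resize(im[15:70,225:285],(420,385),interpolation=cv2.INTER_CUBIC),cv2.resize(im[195:250,240:292],(364,385),interpolation=cv2.INTER_CUBIC)]))
E
```

```text
width 0.07456725360567693
yaw 11.74795588689878
end yaw 11.732867072810436
end mid [0.52274256 0.10163872]
rack centre [ 0.55072077 -0.03298471] yaw 11.740411479854608
0 [ 0.57055986 -0.12844497]
1 [ 0.5573338 -0.0648048]
2 [ 0.54410774 -0.00116463]
3 [0.53088167 0.06247554]
[((263, 47, 1, 1), 0.0), ((241, 24, 26, 21), 86.0)]
(192, 41) [0.4348 0.1973]
(317, 41) [0.5482 0.2208]
(254, 107) [0.5019 0.151 ]
(255, 40) [0.4918 0.21  ]
nose3 proj [263.46624126 216.37435738] [288.82791978 205.2727157 ] cam [0.53182541 0.06014066 0.081     ]
```

View pics/c6.png

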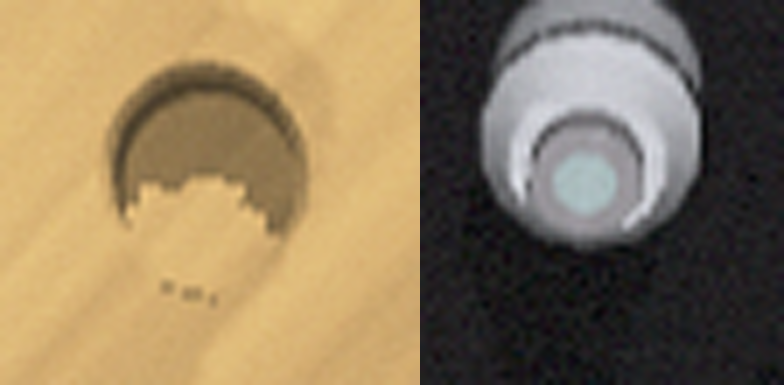

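The nose centre is at (263.6,221.1) and the stand's hole is centred around column 254.5, rim rows about 24–57. The edge at row 162 is the foot of the rack's end face (z=0), so I correct for that. It then agrees with the nose.

```bash
python3 - <<'E'
from h import *
c=np.load("w4.npy",allow_pickle=True).item(); im=cv2.imread("pics/w4.png")
a=ray(c,(254.5,23.9),.022);b=ray(c,(254.5,57),.022);print("hole rim",a,b,np.linalg.norm(a-b),(a+b)/2)
l=ray(c,(240,38),.022);r=ray(c,(269,38),.022);print(np.linalg.norm(l-r),(l+r)/2)
hsv=cv2.cvtColor(im,cv2.COLOR_BGR2HSV);m=cv2.inRange(hsv,(8,60,130),(25,255,255));m[130:]=0;m[:,:180]=0;m[:,330:]=0
lo=[];ro=[]
for k in range(200,310,2):
    y=np.where(m[:,k])[0].max()+1
    if k<246:lo.append(ray(c,(k,y),.022)[:2])
    elif k>262:ro.append(ray(c,(k,y),.022)[:2])
fits=[cv2.fitLine(np.array(q,np.float32),cv2.DIST_HUBER,0,.001,.001).ravel() for q in(lo,ro)]
for f in fits:print("edge deg",np.degrees(np.arctan2(f[1],f[0])))
A=[];B=[]
for f in fits:
    n=np.array([-f[1],f[0]]);q=f[2:]
    if n@(np.array([.492,.21])-q)<0:n=-n
    A.append(n);B.append(n@q+.0425)
print("stand centre",np.linalg.solve(A,B))
print("nose3",ray(c,(263.6,221.1),.081))
s=robot.sense();print(s["time_s"],s["position"]);print("to nose3 hover z.10",delta([.532,.0573,.100],s));print(tool(s)[1].as_matrix().round(4))
E
```

```text
hole rim [0.4888192  0.22310945 0.022     ] [0.49400883 0.19552146 0.022     ] 0.028071858337860515 [0.49141401 0.20931546 0.022     ]
0.026805142433959164 [0.49099824 0.21152429 0.022     ]
edge deg -32.71955
edge deg 57.082985
stand centre [0.49090242 0.20940205]
nose3 [0.53185734 0.05811473 0.081     ]
3.45 [0.53968141 0.08672952 0.22249898]
to nose3 hover z.10 [12.25 -2.73 -1.35]
[[-0.     -0.203   0.9792]
 [-0.      0.9792  0.203 ]
 [-1.     -0.     -0.    ]]
```

```bash
python3 -m creep '[[[0,3,-1,-0.5,0,0,0],[0,3.5,-1,-0.5,0,0,0],[0,3,-0.73,-0.35,0,0,0],[0,2,0,0,0,0,0],[0,1.3,0,0,0,0,0],[0,0.8,0,0,0,0,0],[0,0,0,0,0,0,0],[0,0,0,0,0,0,0]]]'
python3 - <<'E'
from h import *
s=robot.sense();print(s["time_s"],s["position"],s["contact_force"],delta([.532,.0576,.077],s))
E
```

```text
time_s: 4.45
position: [0.5325, 0.0577, 0.0872]
orientation: [-0.299, 1.569, -0.094]
contact_force: [-0.3, 0.6, 0.7]
gripper_width: 0.004
4.45 [0.53245579 0.05767873 0.08718376] [-0.26169943  0.64124328  0.69983388] [ 1.02  0.   -0.05]
```

```bash
python3 -m creep '[[[0,0.3,0,0,0,0,0],[0,0.2,0,-0.05,0,0,0],[0,0.1,0,0,0,0,0],[0,0.1,0,0,0,0,0],[0,0.1,0,0,0,0,0],[0,0.1,0,0,0,0,0],[0,0,0,0,0,0,0],[0,0,0,0,0,0,0]]]'
python3 - <<'E'
from h import *
s=robot.sense();print(s["time_s"],s["position"],s["contact_force"],s["joint_efforts"])
E
```

```text
time_s: 5.45
position: [0.5316, 0.0575, 0.0783]
orientation: [-0.314, 1.57, -0.109]
contact_force: [-1.8, 0.3, 7.9]
gripper_width: 0.005
5.45 [0.53157274 0.05751235 0.07834195] [-1.77985761  0.30003617  7.89159863] [-1.34879854e-01 -3.67964995e+01 -9.46928591e+00  4.40427731e-02
 -3.76763418e-01  2.57273721e-03]
```

```bash
python3 -m creep '[[[0,0.05,0,0,0,0,0],[0,0.05,0,0,0,0,0],[0,0.05,0,0,0,0,0],[0,0,0,0,0,0,0],[0,0,0,0,0,0,0],[0,0,0,0,0,0,0],[0,0,0,0,0,0,0],[0,0,0,0,0,0,0]]]'
python3 - <<'E'
from h import *
s=robot.sense();print(s["time_s"],s["position"],s["contact_force"],delta([.5454,-.0065,.1],s))
E
```

```text
time_s: 6.45
position: [0.5316, 0.0575, 0.0771]
orientation: [-0.316, 1.57, -0.111]
contact_force: [-2.1, 0.1, 9.5]
gripper_width: 0.009
6.45 [0.53160004 0.05751233 0.07706376] [-2.06741472  0.12067615  9.45444644] [-2.29 -6.55  0.05]
```

Well 3 is sound: 9.5 N at 4 mm. Next is well 2.

```bash
python3 -m creep '[[[0,-1,0,0,0,0,0],[0,-0.8,0,0,0,0,0],[0,0,-2.2,0,0,0,0],[0,0,-2.4,0.05,0,0,0],[0,0,-1.95,0,0,0,0],[0,0.4,0,0,0,0,0],[0,0.3,0,0,0,0,0],[0,0,0,0,0,0,0]]]'
python3 -m creep '[[[0,0.2,0,0,0,0,0],[0,0.2,0,0,0,0,0],[0,0.2,0,0,0,0,0],[0,0.15,0,0,0,0,0],[0,0.1,0,0,0,0,0],[0,0.1,0,0,0,0,0],[0,0,0,0,0,0,0],[0,0,0,0,0,0,0]]]'
python3 - <<'E'
from h import *
s=robot.sense();print(s["time_s"],s["position"],s["contact_force"],delta([.5587,-.0702,.077],s))
E
```

```text
time_s: 7.45
position: [0.5444, -0.0057, 0.0865]
orientation: [2.622, 1.569, 2.828]
contact_force: [0.6, 0.3, -0.5]
gripper_width: 0.004
time_s: 8.45
position: [0.5454, -0.0064, 0.0784]
orientation: [0.044, 1.57, 0.249]
contact_force: [-2.2, 1.2, 6.8]
gripper_width: 0.007
8.45 [ 0.54535244 -0.00638488  0.07841664] [-2.20468502  1.22702311  6.76860133] [ 0.14 -6.52  0.01]
```

```bash
python3 -m creep '[[[0,0.05,0,0,0,0,0],[0,0.05,0,0,0,0,0],[0,0.06,0,0,0,0,0],[0,0,0,0,0,0,0],[0,0,0,0,0,0,0],[0,0,0,0,0,0,0],[0,0,0,0,0,0,0],[0,0,0,0,0,0,0]]]'
python3 -m creep '[[[0,-1,0,0,0,0,0],[0,-0.8,0,0,0,0,0],[0,0,-2.2,0,0,0,0],[0,0,-2.4,0,0,0,0],[0,0,-1.92,0,0,0,0],[0,0.4,0,0,0,0,0],[0,0.3,0,0,0,0,0],[0,0,0,0,0,0,0]]]'
python3 -m creep '[[[0,0.2,0,0,0,0,0],[0,0.2,0,0,0,0,0],[0,0.2,0,0,0,0,0],[0,0.15,0,0,0,0,0],[0,0.1,0,0,0,0,0],[0,0.1,0,0,0,0,0],[0,0,0,0,0,0,0],[0,0,0,0,0,0,0]]]'
python3 - <<'E'
from h import *
s=robot.sense();print(s["time_s"],s["position"],s["contact_force"],delta([.572,-.1339,.077],s))
E
```

```text
time_s: 9.45
position: [0.5453, -0.0064, 0.0771]
orientation: [-0.073, 1.57, 0.132]
contact_force: [-2.2, 0.5, 10.3]
gripper_width: 0.005
time_s: 10.45
position: [0.5577, -0.0695, 0.0864]
orientation: [2.533, 1.569, 2.739]
contact_force: [0.2, -0.9, 0.3]
gripper_width: 0.004
time_s: 11.45
position: [0.5587, -0.0702, 0.0784]
orientation: [-0.047, 1.57, 0.158]
contact_force: [-0.9, 1.2, 7.2]
gripper_width: 0.007
11.45 [ 0.55865808 -0.07019018  0.07839777] [-0.9201547   1.17505405  7.23817333] [ 0.14 -6.51  0.01]
```

Wells 2 and 1 are sound as well. I'll complete the 4 mm press on well 1, then feel well 0 to confirm.

```bash
python3 -m creep '[[[0,0.05,0,0,0,0,0],[0,0.05,0,0,0,0,0],[0,0.06,0,0,0,0,0],[0,0,0,0,0,0,0],[0,0,0,0,0,0,0],[0,0,0,0,0,0,0],[0,0,0,0,0,0,0],[0,0,0,0,0,0,0]]]'
python3 -m creep '[[[0,-1,0,0,0,0,0],[0,-0.8,0,0,0,0,0],[0,0,-2.2,0,0,0,0],[0,0,-2.4,0,0,0,0],[0,0,-1.91,0,0,0,0],[0,0.4,0,0,0,0,0],[0,0.3,0,0,0,0,0],[0,0,0,0,0,0,0]]]'
python3 -m creep '[[[0,0.2,0,0,0,0,0],[0,0.2,0,0,0,0,0],[0,0.2,0,0,0,0,0],[0,0.15,0,0,0,0,0],[0,0.1,0,0,0,0,0],[0,0.1,0,0,0,0,0],[0,0,0,0,0,0,0],[0,0,0,0,0,0,0]]]'
python3 - <<'E'
from h import *
s=robot.sense();print(s["time_s"],s["position"],s["contact_force"],delta([.572,-.1339,.077],s))
E
```

```text
time_s: 12.45
position: [0.5587, -0.0702, 0.0771]
orientation: [-0.174, 1.57, 0.031]
contact_force: [-1.2, 1.8, 9.4]
gripper_width: 0.009
time_s: 13.45
position: [0.571, -0.1332, 0.0862]
orientation: [2.43, 1.569, 2.636]
contact_force: [-0.3, 1.0, -0.1]
gripper_width: 0.003
time_s: 14.45
position: [0.5718, -0.1341, 0.0775]
orientation: [-0.004, 1.571, 0.201]
contact_force: [0.5, 1.7, 3.1]
gripper_width: 0.009
14.45 [ 0.5718392  -0.13406329  0.07749337] [0.45223542 1.6708549  3.06548485] [0.05 0.01 0.02]
```

```bash
python3 -m creep '[[[0,0.05,0,0,0,0,0],[0,0,0,0,0,0,0],[0,0,0,0,0,0,0],[0,0,0,0,0,0,0],[0,0,0,0,0,0,0],[0,0,0,0,0,0,0],[0,0,0,0,0,0,0],[0,0,0,0,0,0,0]]]'
python3 -m creep '[[[0,-1,0,0,0,0,0],[0,-1,0,0,0,0,0],[0.7,0,0,0,0,0,0],[0.7,0,0,0,0,0,0],[0.7,0,0,0,0,0,0],[0.7,0,0,0,0,0,0],[0.7,0,0,0,0,0,0],[0.7,0,0,0,0,0,0]]]'
python3 - <<'E'
from h import *
s=robot.sense();print(s["time_s"],s["position"],s["contact_force"],delta([.5718,-.1337,.036],s))
E
```

```text
time_s: 15.45
position: [0.5718, -0.1341, 0.0769]
orientation: [-0.502, 1.571, -0.297]
contact_force: [0.6, 0.9, 3.7]
gripper_width: 0.004
time_s: 16.45
position: [0.5717, -0.1341, 0.0967]
orientation: [2.609, 1.571, 2.814]
contact_force: [0.1, 0.2, 0.5]
gripper_width: 0.605
16.45 [ 0.57170863 -0.13407118  0.09673334] [0.09746918 0.24514664 0.5347999 ] [6.07 0.03 0.02]
```

Well 0 is the tired one: about 3.5 N at 4 mm, against 9.4–10.3 N for the others. I descend around it and grip.

```bash
python3 -m creep '[[[0.7,0.4,0,0,0,0,0],[0.7,1,0.03,0.02,0,0,0],[0.7,1.3,0,0,0,0,0],[0.7,1.3,0,0,0,0,0],[0.7,1,0,0,0,0,0],[0.7,0.6,0,0,0,0,0],[0.7,0.4,0,0,0,0,0],[0.7,0,0,0,0,0,0]]]'
python3 -m creep '[[[0.2,0,0,0,0,0,0],[0.2,0,0,0,0,0,0],[0.2,0,0,0,0,0,0],[0.2,0,0,0,0,0,0],[0.2,0,0,0,0,0,0],[0.2,0,0,0,0,0,0],[0.2,0,0,0,0,0,0],[0.2,0,0,0,0,0,0]]]' 25
python3 - <<'E'
from h import *
s=robot.sense();print(s["time_s"],s["position"],s["contact_force"],s["ft_torque"],tool(s)[1].as_matrix().round(4))
E
```

```text
time_s: 17.45
position: [0.5719, -0.1337, 0.0367]
orientation: [2.506, 1.571, 2.711]
contact_force: [0.3, 1.4, -0.4]
gripper_width: 0.702
time_s: 18.45
position: [0.572, -0.1338, 0.037]
orientation: [-0.545, 1.571, -0.34]
contact_force: [0.4, -0.1, 2.1]
gripper_width: 0.338
18.45 [ 0.57200413 -0.13378084  0.03701   ] [ 0.36933117 -0.07264537  2.09003781] [ 0.02002596 -0.11718913  0.00909902] [[ 3.000e-04 -2.036e-01  9.791e-01]
 [-1.000e-04  9.791e-01  2.036e-01]
 [-1.000e+00 -1.000e-04  2.000e-04]]
```

```bash
python3 -m creep '[[[0.2,-0.3,0,0,0,0,0],[0.2,-0.6,0,0,0,0,0],[0.2,-1.2,0,0,0,0,0],[0.2,-1.8,0,0,0,0,0],[0.2,-2,0,0,0,0,0],[0.2,-2,0,0,0,0,0],[0.2,-1.5,0,0,0,0,0],[0.2,-0.6,0,0,0,0,0]]]' 25
python3 - <<'E'
from h import *
s=robot.sense();print(s["time_s"],s["position"],s["contact_force"],s["ft_torque"],s["gripper_width"])
print(delta([.4912,.2095,.135],s))
E
```

```text
time_s: 19.45
position: [0.5725, -0.134, 0.1385]
orientation: [-0.63, 1.568, -0.425]
contact_force: [-0.8, -0.4, -2.5]
gripper_width: 0.336
19.45 [ 0.57246388 -0.1340028   0.13853668] [-0.80202335 -0.41675594 -2.45422657] [-0.04956451 -0.11687418 -0.00312869] 0.33570432530237154
[ 0.3  35.29 -0.96]
```

```bash
python3 -m creep '[[[0.2,0,1.5,-0.1,0,0,0],[0.2,0,2.5,-0.1,0,0,0],[0.2,0,3.5,-0.16,0,0,0],[0.2,0,4,-0.2,0,0,0],[0.2,0,4,-0.2,0,0,0],[0.2,0,4,-0.2,0,0,0],[0.2,0,3.8,0,0,0,0],[0.2,0,3.5,0,0,0,0]]]'
python3 -m creep '[[[0.2,0,3,0,0,0,0],[0.2,0,2.5,0,0,0,0],[0.2,0,1.7,0,0,0,0],[0.2,0,0.9,0,0,0,0],[0.2,0,0.4,0,0,0,0],[0.2,0,0,0,0,0,0],[0.2,0,0,0,0,0,0],[0.2,0,0,0,0,0,0]]]'
python3 - <<'E'
from h import *
c=vision.get_calibration("wrist"); a=vision.snapshot("wrist"); b=vision.snapshot("side"); s=robot.sense()
np.save("w7.npy",c,allow_pickle=True); cv2.imwrite("pics/w7.png",a[:,:,::-1]);cv2.imwrite("pics/s7.png",b[:,:,::-1])
A=cv2.resize(a[220:400,180:380],(500,450),interpolation=cv2.INTER_CUBIC);B=cv2.resize(b[150:330,220:330],(275,450),interpolation=cv2.INTER_CUBIC)
cv2.imwrite("pics/c7.png",np.hstack([A,B])[:,:,::-1])
print(s["position"],delta([.4912,.2095,.135],s),s["contact_force"])
E
```

```text
time_s: 20.45
position: [0.5053, 0.1294, 0.1361]
orientation: [2.823, 1.568, 3.03]
contact_force: [-0.1, 0.3, -1.4]
gripper_width: 0.334
time_s: 21.45
position: [0.4909, 0.2093, 0.1369]
orientation: [-0.866, 1.571, -0.662]
contact_force: [0.6, 0.5, -0.7]
gripper_width: 0.336
[0.49079464 0.20949753 0.13686848] [ 0.19 -0.01  0.04] [-0.87817729  0.67733399 -1.3198872 ]
```

View pics/c7.png

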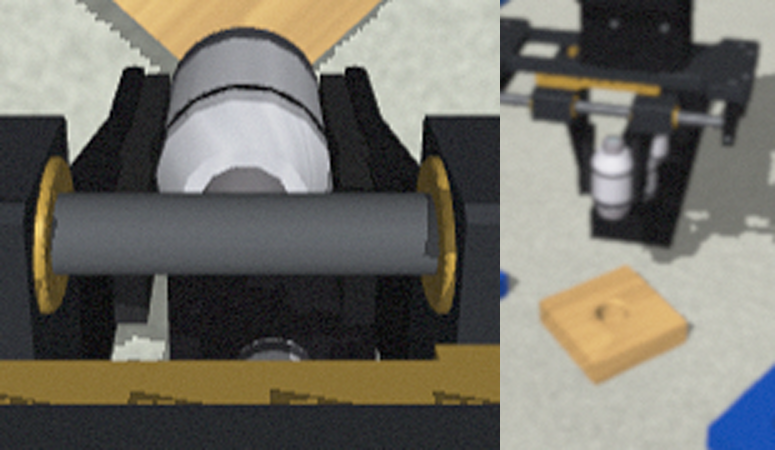

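```bash
python3 - <<'E'
from h import *
c=np.load("w7.npy",allow_pickle=True).item();p,R=tool()
f=lambda v:p+R.apply(v)
for off in(-.002,0,.002):print(off,"shoulder far rim",proj(c,f([.007,.015+off,0])),"barrel top rim",proj(c,f([-.028,.015+off,0])))
d=vision.get_calibration("side")
print("side nose top",proj(d,f([-.044,0,0])),"foot",proj(d,f([.017,0,0])),"hole",proj(d,[.4912,.2095,.022]))
im=cv2.imread("pics/w7.png");g=cv2.cvtColor(im,cv2.COLOR_BGR2GRAY).astype(int)
print(g[225:262,277])
s=robot.sense();print(delta([.4912,.2095,.040],s))
E
```

```text
-0.002 shoulder far rim [279.3591626  235.33923385] barrel top rim [279.75672166 266.62931547]
0 shoulder far rim [279.36585618 231.63912941] barrel top rim [279.7665166  262.21387992]
0.002 shoulder far rim [279.37259331 227.91494586] barrel top rim [279.77638981 257.76316197]
side nose top [264.82241696 206.19583203] foot [264.86221673 234.47012953] hole [264.73049151 274.66626543]
[173 179 182 182 185 152  73  59  57  67 126 161 154 158 158 158 156 155
 159 156 161 159 160 159 158 161 157 165 121  18  67 135 160 159 158 184
 207]
[ 9.69 -0.01  0.04]
```

Side view and wrist view put the objective on the tool axis within about 1 mm and directly above the well. I'll lower it.

```bash
python3 -m creep '[[[0.2,0.6,-0.05,0.02,0,0,0],[0.2,1.4,0,0.02,0,0,0],[0.2,2,0,0,0,0,0],[0.2,2,0,0,0,0,0],[0.2,1.6,0,0,0,0,0],[0.2,1.1,0,0,0,0,0],[0.2,0.6,0,0,0,0,0],[0.2,0.1,0,0,0,0,0]]]'
python3 -m creep '[[[0.2,0.15,0,0,0,0,0],[0.2,0.15,0,0,0,0,0],[0.2,0.15,0,0,0,0,0],[0.2,0.15,0,0,0,0,0],[0.2,0.15,0,0,0,0,0],[0.2,0,0,0,0,0,0],[0.2,0,0,0,0,0,0],[0.2,0,0,0,0,0,0]]]'
python3 - <<'E'
from h import *
s=robot.sense();print(s["position"],s["contact_force"],s["ft_torque"],delta([.4912,.2095,.029],s))
E
```

```text
time_s: 22.55
position: [0.4912, 0.2095, 0.0426]
orientation: [-3.108, 1.571, -2.903]
contact_force: [0.9, 0.3, -2.2]
gripper_width: 0.338
time_s: 23.55
position: [0.4912, 0.2095, 0.0354]
orientation: [0.075, 1.571, 0.28]
contact_force: [-1.1, -0.6, -0.9]
gripper_width: 0.337
[0.49115802 0.20950051 0.03538309] [-1.11440725 -0.64671509 -0.88279424] [-0.03040626 -0.17168074  0.0372852 ] [ 0.64 -0.    0.  ]
```

Foot in the well by about 3.6 mm without resistance. Continuing.

```bash
python3 -m creep '[[[0.2,0.15,0,0,0,0,0],[0.2,0.15,0,0,0,0,0],[0.2,0.12,0,0,0,0,0],[0.2,0.1,0,0,0,0,0],[0.2,0.08,0,0,0,0,0],[0.2,0.05,0,0,0,0,0],[0.2,0,0,0,0,0,0],[0.2,0,0,0,0,0,0]]]'
python3 - <<'E'
from h import *
s=robot.sense();print(s["position"],s["contact_force"],s["ft_torque"],delta([.4912,.2095,.029],s))
E
```

```text
time_s: 24.55
position: [0.4911, 0.2095, 0.029]
orientation: [-0.387, 1.571, -0.182]
contact_force: [0.6, -0.1, 0.4]
gripper_width: 0.342
[0.49111045 0.20948657 0.0289935 ] [ 0.63993187 -0.14642318  0.40044455] [-0.04053075 -0.00268342 -0.01752962] [-0.   -0.    0.01]
```

```bash
python3 -m creep '[[[0.2,0.05,0,0,0,0,0],[0.2,0.03,0,0,0,0,0],[0.2,0,0,0,0,0,0],[0.2,0,0,0,0,0,0],[0.2,0,0,0,0,0,0],[0.2,0,0,0,0,0,0],[0.2,0,0,0,0,0,0],[0.2,0,0,0,0,0,0]]]'
python3 - <<'E'
from h import *
s=robot.sense();print(s["position"],s["contact_force"],s["ft_torque"])
E
```

```text
time_s: 25.55
position: [0.4911, 0.2095, 0.0289]
orientation: [-0.119, 1.57, 0.086]
contact_force: [-1.2, -0.5, 7.3]
gripper_width: 0.337
[0.49111191 0.20950263 0.02893481] [-1.16985626 -0.45508097  7.34483032] [-0.09659852  0.26710529  0.00027457]
```

The tool stopped at 28.9 mm with 7 N, so the shoulder is on the stand. I'll release, rise and look.

```bash
python3 -m creep '[[[0.2,-0.06,0,0,0,0,0],[0.4,0,0,0,0,0,0],[0.5,0,0,0,0,0,0],[0.6,0,0,0,0,0,0],[0.7,0,0,0,0,0,0],[0.7,0,0,0,0,0,0],[0.7,0,0,0,0,0,0],[0.7,0,0,0,0,0,0]]]'
python3 -m creep '[[[0.7,-0.5,0,0,0,0,0],[0.7,-1.5,0,0,0,0,0],[0.7,-2.5,0,0,0,0,0],[0.7,-3,0,0,0,0,0],[0.7,-3.5,0,0,0,0,0],[0.7,-3,0,0,0,0,0],[0.7,-2,0,0,0,0,0],[0.7,-1,0,0,0,0,0]]]'
python3 -m creep '[[[0.7,0,-3,0,0,0,0],[0.7,0,-5,0,0,0,0],[0.7,0,-5,0,0,0,0],[0.7,0,-3,0,0,0,0],[0.7,0,-1,0,0,0,0],[0.7,0,0,0,0,0,0],[0.7,0,0,0,0,0,0],[0.7,0,0,0,0,0,0]]]'
python3 - <<'E'
from h import *
a=vision.snapshot("wrist");b=vision.snapshot("side");d=vision.snapshot("scene");c=vision.get_calibration("wrist")
np.save("w8.npy",c,allow_pickle=True);cv2.imwrite("pics/w8.png",a[:,:,::-1]);cv2.imwrite("pics/s8.png",b[:,:,::-1]);cv2.imwrite("pics/g8.png",d[:,:,::-1])
f=lambda i,h:cv2.resize(i,(int(i.shape[1]*h/i.shape[0]),h),interpolation=cv2.INTER_CUBIC)
top=np.hstack([f(b[150:310,150:350],280),f(d[160:320,120:420],280)[:,:440]]); 
cv2.imwrite("pics/c8.png",np.vstack([top[:,:780],np.pad(f(a,310),((0,0),(0,top[:,:780].shape[1]-413),(0,0)))])[:,:,::-1])
k=vision.get_calibration("side");k2=vision.get_calibration("scene")
X=[.4912,.2095,.073];print("expected nose",proj(k,X),proj(k2,X),proj(c,X))
s=robot.sense();print(s["time_s"],s["position"],s["contact_force"])
E
```

```text
time_s: 26.55
position: [0.4911, 0.2095, 0.0286]
orientation: [-2.896, 1.571, -2.691]
contact_force: [-0.5, 0.6, -0.2]
gripper_width: 0.698
time_s: 27.55
position: [0.4916, 0.2096, 0.2009]
orientation: [-0.002, 1.568, 0.203]
contact_force: [0.4, -0.4, 0.3]
gripper_width: 0.702
time_s: 28.55
position: [0.5253, 0.0443, 0.1986]
orientation: [2.316, 1.57, 2.522]
contact_force: [0.3, -0.6, -0.1]
gripper_width: 0.701
expected nose [264.6953941  254.41633841] [341.84312742 203.68312474] [279.46892425 -37.2687222 ]
28.7 [0.52555376 0.04378359 0.1986664 ] [-0.39984456 -0.03292461  0.36443277]
```

View pics/c8.png

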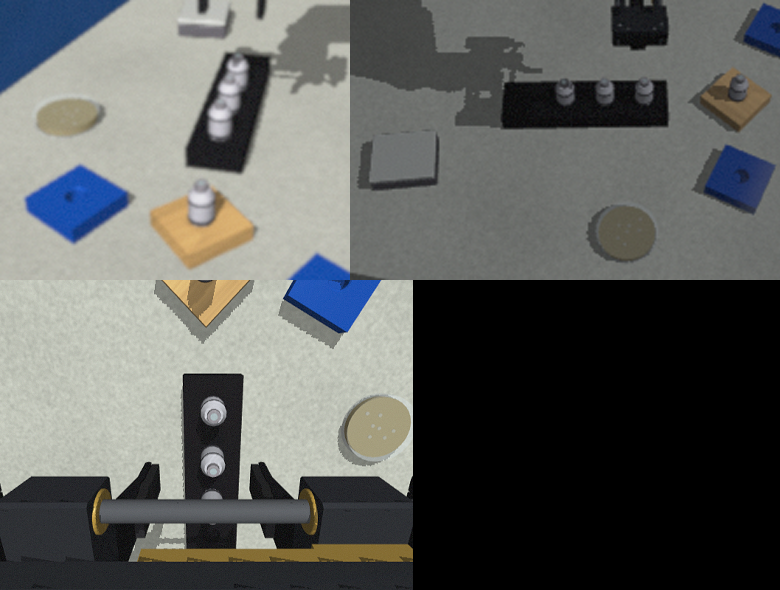

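The objective stands upright in the stand, with its nose at side pixel (264.9,255.1) against (264.7,254.4) expected when fully home. The other three are still in the rack, and the dish and box haven't moved. I'm handing in.

```bash
python3 -c "
from rig import robot
print(robot.hand_in())"
```

```text
the job is handed in; nothing more can be done
None
```

I found the tired objective in well 0, seated it in the wooden stand and handed the job in at about 29 s of the 64 s allowed.

**Pressing:** I pressed all four noses down by about 4 mm each. No press reading went above 10.3 N.

| Well | Force at about 4 mm | Result |
|---|---|---|
| 3 | 9.5 N | sound |
| 2 | 10.3 N | sound |
| 1 | 9.4 N | sound |
| 0 | about 3.5 N | tired |

**Placing:** I gripped the tired one on its barrel, lifted it clear over the others and lowered it into the well. The tool stopped at 28.9 mm (29 mm expected) with about 7 N, so the shoulder was on the stand's top face. I then released it and moved the arm clear.

**Last checks:**
- **Seating:** the nose in the side view was within about 1 pixel of where a fully home one should be, and the objective stood upright.
- **Surroundings:** the other three were still in the rack. The dish, slide box and blue look-alikes looked undisturbed by eye. The oil bottle was outside the final pictures, and the arm never went near it.
- **Contact:** the tool read no force apart from sensor noise.
- **Disagreement:** my first rack estimates from the scene and wrist views differed by about 1 cm, because the arm was still settling and a side face was counted as top. I corrected this before pressing, and no check failed after that.

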